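Clamp a model wagon in the ratchet cradle

TASK

Lift the covered wagon off its siding and stand it gently on its wheels on the bed of the clamping cradle, in the middle of the jaws and lengthwise along them. Then turn the ratchet knob clockwise until the wagon is nipped and the knob has slipped and clicked three times (never more than four), and let go, leaving the tank wagon undisturbed.

Things in the scene. Friction and masses are not known exactly. Their poses are not given: they have to be found in the camera images.
- van_mid (a point): centre (28 mm above the rail) of the covered wagon: brown box body, grey roof, 120 mm long (its x), 40 wide (y), 56 high, about 0.22 kg, loose on its wheels on one of two parallel sidings of a grassed board, 110 mm from the tank wagon's track. Flat sides 13 to 46 mm above the rail, roof 39 mm wide above. Pinch it across its width near the top
- tanker: bystander: the other wagon, a round grey tank on a black underframe, 120 mm long, 51 mm high. Origin at the underside centre
- jig: clamping cradle, fixed: aluminium base plate 120 x 215 x 12 mm. Origin at table height under the mouth. The wagon's length goes along its x; the jaws close along its y. At +y a fixed post carries an anvil plate that was set by hand: its face is anywhere from y = +24 to +42 mm, not measured. At -y the moving jaw, behind it the housing with the knob at y = -110 mm
- bed (a point): point on the flat level bed (top of the base plate, 12 mm above the table), right above the cradle's origin, mid-length of the jaws; axes as the cradle's. Jaw and anvil are 60 mm long in x; tops of jaw, anvil, post and housing are 24 to 25 mm above the bed
- jaw (a joint): travel of the moving jaw in m: at 0 its face is at y = -34 mm of the cradle; grows as it closes towards +y, range 0 to 0.05. Moves 10 mm per radian of spindle, stays where it is left
- jaw_face (a point): middle of the moving jaw's gripping face, 28 mm above the table; axes as the cradle's. The face is a rubber-backed pad that gives about 1 mm when the jaw is tight (15 N/mm)
- knob_grip (a point): on the vertical axis of the black ratchet knob, 66 mm above the table. The knob is a bar 44 mm long (its x), 13 mm wide (y), reaching 13 mm above and 19 mm below this point, where a 30 mm wide collar begins. It turns without end; clockwise from above closes the jaw. Turning takes about 0.05 N m while the jaw is free
- knob (a joint): slip of the knob on its spindle in rad, clockwise positive: 0 at the start and about 0 while the spindle turns with it. Once the jaw is tight the clutch slips, with one click per 0.21 rad (30 a turn); the torque swings up to about 0.25 N m before each click

How it is judged:
On the way, in this order (a step that is already met when the one before it is completed fails the run):
1. the covered wagon stands on its wheels on the cradle's bed, let go, knob not yet slipped (z of van_mid in the frame of bed between 0.025 and 0.031 m and x of van_mid in the frame of bed between -0.022 and 0.022 m and angle between van_mid's own z axis and vertical below 0.06 rad and contact force between the fingers and van below 0.1 N and value of joint knob below 0.2 rad), for 0.2 s.
2. the wagon is nipped by the jaw and the knob has slipped by at least two clicks (value of joint knob above 0.36 rad and y of van_mid in the frame of jaw_face below 0.0225 m), for 0.2 s.
At the end, for the whole second after the job is handed in: The covered wagon is at rest on its wheels on the bed (height within 3 mm, upright and parallel to the jaws within 0.06 rad), centred in the jaws lengthwise within 25 mm, its side within 2.5 mm of the moving jaw; the knob has slipped 0.36 to 0.9 rad (two to four clicks) (all of step 2 and z of van_mid in the frame of bed between 0.025 and 0.031 m and x of van_mid in the frame of bed between -0.025 and 0.025 m and y of van_mid in the frame of jaw_face above 0.0175 m and angle between the x axis of van_mid and the x axis of jig, either way round below 0.06 rad and angle between van_mid's own z axis and vertical below 0.06 rad and value of joint knob below 0.9 rad and linear speed of van below 0.01 m/s); the robot touches nothing.
It fails at once if the wagon is pressed against the cradle with more than 80 N in all (contact force between van and jig above 80 N).
It fails at once if the wagon is dropped or banged down on the cradle (faster than 0.35 m/s within 22 mm of the bed) (linear speed of van above 0.35 m/s and horizontal distance between van_mid and bed below 0.08 m and z of van_mid in the frame of bed below 0.05 m).
It fails at once if the knob is over-ratcheted: more than four clicks (slip over 0.9 rad) (value of joint knob above 0.9 rad).
It fails at once if the tank wagon is shifted by more than 15 mm (distance of tanker from where it was at the start of the episode above 0.015 m).
It also fails if it takes over 72 s, if anything falls off the work surface, if the arm or the gripper's body presses on something with over 40 N, if the wrist force passes 120 N, or if a joint passes its speed limit or range.

ROBOT

A 7-joint arm with a two-finger parallel gripper is mounted at the origin on the work surface. World frame = base frame: x ahead of the robot, y to its left, z up, the work surface at z = 0. Lengths are in m, angles in rad, forces in N, time in s.
With the tool pointing down it reaches from about 0.35 to 0.9 m from the base axis. Payload 19.9 kg.
Tool frame: the origin (TCP) lies midway between the tips of the shut fingers; the grasp point (between the pads) lies 19 mm behind it (ctrl.pinch_z is the distance from the TCP to the grasp point, in m); z points along the fingers, y is the direction in which the jaws open and shut (so a half turn about z gives the same grasp; the last joint's range is limited). The gripper opens to 85 mm and grips with 20 to 120 N. Pads are 22 mm wide; open, the fingers measure 114 mm over their backs; the gripper's body (76 mm by 85 mm) begins 54 mm behind the grasp point. The pads swing forward as they close: fully open they stand 13 mm farther back than shut.
Start: joints at [1.28, 0.417, -0.01, 1.614, 0.005, 1.111, -0.053], TCP at [0.155, -0.606, 0.231] pointing down, gripper open.
Joint ranges: [-2.81, 2.81], [-0.39, 2.02], [-1.27, 1.25], [0.06, 2.57], [-1.19, 4.33], [0.19, 2], [-2.82, 2.82]. Speed limits (rad/s): [1.89, 1.89, 2.39, 2.39, 3.01, 3.01, 3.01].

INTERFACE

Orientations are given as a unit quaternion [x, y, z, w].
In Python, from bench import ctrl, command_gripper, planner, sense, imaging, workorder gives the robot as it stands. The module is installed in compiled form; this text tells all that it offers. Calls block until the motion is done:
- ctrl.goto(position, orientation): joint-space move of the TCP to a pose.
- ctrl.move_linear(position, frame=None, rate=0.15, threshold=None): straight line of the TCP; frame=None keeps the orientation; rate is the mean speed in m/s. With threshold (N) it stops when the force on the tool has changed by that much, and returns True; else False.
- ctrl.movej(angles): joint-space move.
- command_gripper(opening, grip_force=None): opening from 0.0 (shut) to 1.0 (fully open); grip_force is the grip in N (None keeps the last); returns when the fingers have stopped.
- ctrl.hold(seconds).
- planner.ik(position, orientation): joint angles nearest the present ones, or None.
- sense(): the state.
- imaging.capture(name): name is "side" or "top"; returns the picture (384x512x3 uint8, red, green, blue); there is no depth.
- imaging.camera_params(name): a dict with "fx", "fy", "cx", "cy" (pixels), "k1" (the pictures are not rectified: a ray, as slopes to the right and down, at radius r is drawn at 1 + k1 r^2 times it, then the intrinsics apply), "position" and "rotation" of the camera in the world. Camera axes: x right, y up, looking along -z (the intrinsics and any distortion apply to the point x, -y, -z); pixel columns grow to the right and rows downward; lengths in m; the calibration is good to about 2 mm. A picture is of the moment at which its call begins. camera_params takes no time and is no camera call.
A pose or a line that the arm cannot do raises ctrl.IKError and nothing moves.
- workorder.job_done(): hands the job in, once; it reports no verdict.
The state is a dict: "clock": time; "joint_positions": joint angles; "qvel": joint speeds; "joint_torque": joint torques, N m; "ee_pos": TCP position; "eef_rot": TCP orientation; "ft_force": force on the tool from outside, world axes, zero at the start; "ft_torque": the same for the moment, N m; "grip_width": opening from 0.0 (shut) to 1.0 (fully open).
Only numpy, scipy, OpenCV 4.12 (cv2) and the standard library are available. Lean on these libraries where they do the work, as an engineer would, in place of code of your own. Each camera call takes 0.05 s, during which the arm holds its last target.

## Working session

There is one attempt and no reset: what is moved stays moved. The work goes in short steps, each a Python script; the robot and the scene stay as the last script left them, time stands still between calls to the robot, and variables do not carry over. Pictures are saved under pics/ and viewed, and the job is handed in when it is done.

```bash
mkdir -p pics; ls; python3 - <<'E'
from bench import ctrl, sense, imaging
import cv2
for n in ("side","top"):
    im=imaging.capture(n); cv2.imwrite(f"pics/{n}0.png",im[:,:,::-1]); print(n,imaging.camera_params(n))
s=sense(); print(s); print(ctrl.pinch_z)
E
```

```text
pics
side {'fx': 391.2278094287825, 'fy': 391.2278094287825, 'cx': 261.45400416106077, 'cy': 190.05149124749926, 'k1': -0.11264809395707061, 'position': array([ 0.3590128 , -0.46675839,  0.64528399]), 'rotation': array([ 0.35921399, -0.05618589, -0.13222298,  0.92213098])}
top {'fx': 389.03353503367987, 'fy': 389.03353503367987, 'cx': 255.1748781614572, 'cy': 192.1561827252651, 'k1': -0.02386172559832943, 'position': array([0.39996006, 0.01592933, 0.77239905]), 'rotation': array([-0.05457559,  0.05978464,  0.705512  , -0.70405974])}
{'clock': 0.1, 'joint_positions': array([ 1.27950662,  0.41792078, -0.01031468,  1.6140986 ,  0.00472048,
        1.11068147, -0.05298774]), 'qvel': array([ 0.00057721, -0.0007448 ,  0.00179752, -0.00032586, -0.00110741,
        0.00059887, -0.00029014]), 'joint_torque': array([ 7.24327074e-04, -8.65825295e+01,  6.79984912e-01, -4.35644817e+01,
        1.90992211e-02,  4.84224336e-03, -2.07794528e-05]), 'ee_pos': array([ 0.15441884, -0.60531314,  0.23072518]), 'eef_rot': array([ 9.92208135e-01,  1.24590218e-01, -1.16109030e-04, -5.29869987e-04]), 'ft_force': array([-0.51239172, -0.28342872,  0.03051772]), 'ft_torque': array([ 0.0173986 , -0.05444751, -0.02052297]), 'grip_width': 0.9991895199770392}
0.0187
```

View pics/side0.png

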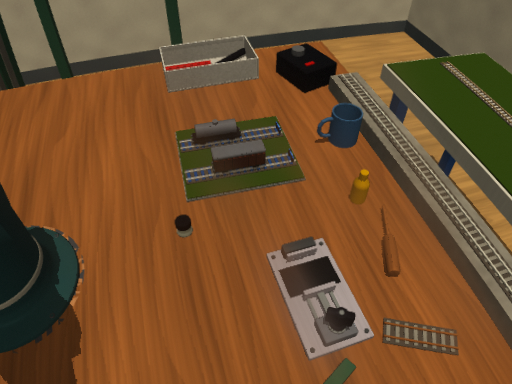

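View pics/top0.png

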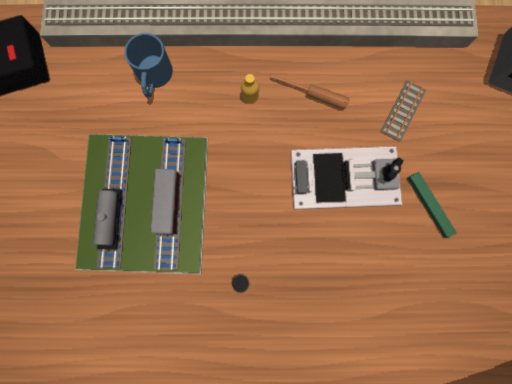

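The top view shows the covered wagon near (166,201), the tanker near (107,218), the jig near (345,177) with the anvil on its left, and the knob at about (393,170). Next I'll zoom in and set up the calibration code.

```bash
cat > h.py <<'E'
import numpy as np, cv2
from scipy.spatial.transform import Rotation as R
from bench import ctrl, command_gripper, planner, sense, imaging, workorder
P={n:imaging.camera_params(n) for n in("side","top")}
def ray(n,uv):
    p=P[n]; K=np.array([[p['fx'],0,p['cx']],[0,p['fy'],p['cy']],[0,0,1]])
    q=cv2.undistortPoints(np.array(uv,float).reshape(-1,1,2),K,np.array([p['k1'],0,0,0,0.])).reshape(-1,2)
    d=np.c_[q[:,0],-q[:,1],-np.ones(len(q))]
    return p['position'],R.from_quat(p['rotation']).apply(d)
def onz(n,uv,z):
    o,d=ray(n,uv); return o+d*((z-o[2])/d[:,2])[:,None]
def proj(n,X):
    p=P[n]; c=R.from_quat(p['rotation']).inv().apply(np.atleast_2d(X)-p['position'])
    q=np.c_[c[:,0],-c[:,1]]/-c[:,2:]; q=q*(1+p['k1']*(q**2).sum(1))[:,None]
    return q*[p['fx'],p['fy']]+[p['cx'],p['cy']]
def crop(n,name,x0,x1,y0,y1,s,im=None):
    im=imaging.capture(n) if im is None else im
    cv2.imwrite(f"pics/{name}.png",cv2.resize(np.ascontiguousarray(im[y0:y1,x0:x1,::-1]),None,fx=s,fy=s,interpolation=cv2.INTER_CUBIC))
E
python3 - <<'E'
from h import *
a=cv2.imread("pics/top0.png")[:,:,::-1]; b=cv2.imread("pics/side0.png")[:,:,::-1]
crop("top","t_jig",280,415,135,220,5.8,a)
crop("top","t_van",70,215,125,280,3.8,a)
crop("side","s_jig",255,385,225,365,4.2,b)
crop("side","s_van",165,310,105,205,5.4,b)
E
```

```text
(no output)
```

View pics/t_jig.png

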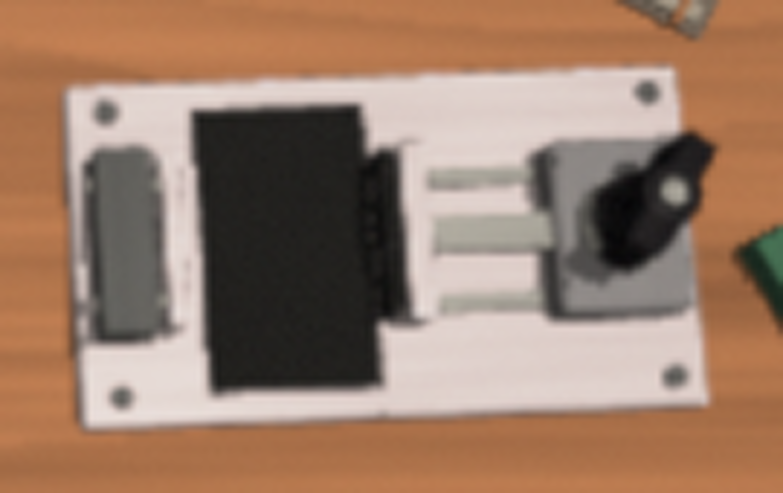

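View pics/t_van.png

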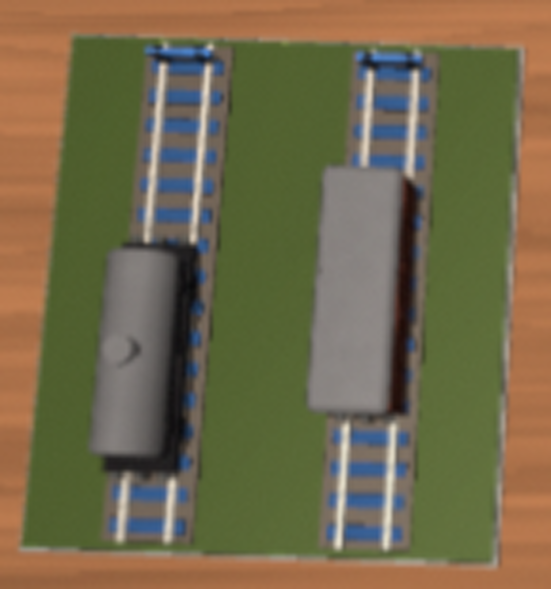

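View pics/s_jig.png

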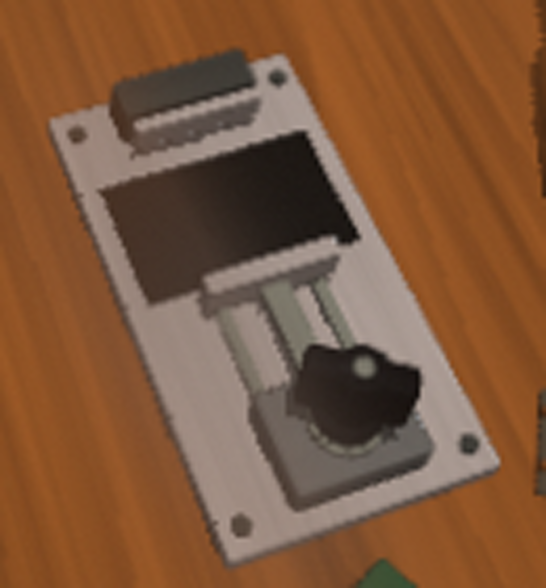

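View pics/s_van.png

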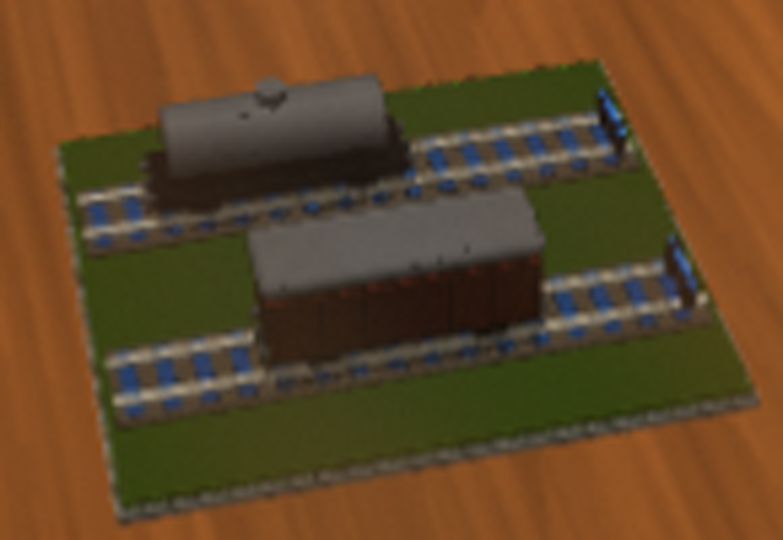

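```bash
python3 - <<'E'
from h import *
np.set_printoptions(precision=4,suppress=True)
f=lambda pts,s,x,y:(np.array(pts,float)+.5)/s-.5+[x,y]
def tri(u,v):
    A=[];b=[]
    o1,d1=ray("top",u);o2,d2=ray("side",v);out=[]
    for a,c in zip(d1,d2):
        t=np.linalg.lstsq(np.c_[a,-c],o2-o1,rcond=None)[0]
        p,q=o1+t[0]*a,o2+t[1]*c; out.append(np.r_[(p+q)/2,np.linalg.norm(p-q)])
    return np.array(out)
T=f([(327,166),(406,170),(310,409),(390,413)],3.8,70,125)
S=f([(520,188),(543,240),(250,233),(262,293)],5.4,165,105)
X=tri(T,S);print("roof",X,X.mean(0))
z=X[:,2].mean()
for zz in (z-.005,z,z+.005):
    Y=onz("top",T,zz);print(zz,Y.mean(0),"L",np.linalg.norm(Y[0]-Y[2]),"W",np.linalg.norm(Y[0]-Y[1]),"yaw",np.arctan2(*(Y[0]-Y[2]+Y[1]-Y[3])[[1,0]]))
    Y=onz("side",S,zz);print("  side",Y.mean(0),"L",np.linalg.norm(Y[0]-Y[2]),"W",np.linalg.norm(Y[0]-Y[1]),"yaw",np.arctan2(*(Y[0]-Y[2]+Y[1]-Y[3])[[1,0]]))
# jig plate corners: TL(+x,+y) TR(+x,-y) BR(-x,-y) BL(-x,+y)
T=f([(65,88),(674,68),(709,403),(82,428)],5.8,280,135)
S=f([(290,55),(497,463),(230,556),(50,121)],4.2,255,225)
for n,U in(("top",T),("side",S)):
    Y=onz(n,U,.012);print(n,Y[:,:2],Y.mean(0)[:2],"len",np.linalg.norm(Y[0]-Y[1]),np.linalg.norm(Y[3]-Y[2]),"w",np.linalg.norm(Y[0]-Y[3]),np.linalg.norm(Y[1]-Y[2]),"yaw",np.arctan2(*(Y[0]-Y[3]+Y[1]-Y[2])[[1,0]]),np.arctan2(*(Y[0]-Y[1]+Y[3]-Y[2])[[1,0]])-np.pi/2)
# knob top centre pin
print("knob pin", tri(f([(675,190)],5.8,280,135),f([(365,365)],4.2,255,225)))
for c,d in (((188,172),None),):pass
# bed pad black corners, z=.012
print("pad",onz("top",f([(192,112),(360,107),(381,383),(212,392)],5.8,280,135),.012)[:,:2])
# collar/knob top bar ends at z=.079: white dot end and other
print("jawtop edge/knob ends", onz("top",f([(700,145),(620,255)],5.8,280,135),.075)[:,:2])
E
```

```text
roof [[0.5599 0.1955 0.0654 0.0014]
 [0.5574 0.1558 0.0701 0.0002]
 [0.4427 0.199  0.0652 0.0012]
 [0.4404 0.1606 0.0661 0.0004]] [0.5001 0.1777 0.0667 0.0008]
0.061696026029559585 [0.5009 0.1788 0.0617] L 0.11918937427722745 W 0.03901193089591176 yaw -0.03238665977609928
  side [0.5014 0.1832 0.0617] L 0.11670143983492223 W 0.03478266899924902 yaw -0.016405393209281263
0.06669602602955958 [0.5002 0.1777 0.0667] L 0.1183508427779792 W 0.03873747075127983 yaw -0.0323866597760994
  side [0.5002 0.1777 0.0667] L 0.11570157823506758 W 0.034484661921341475 yaw -0.016405393209281156
0.07169602602955959 [0.4995 0.1766 0.0717] L 0.11751231127873096 W 0.038463010606647904 yaw -0.03238665977609926
  side [0.499  0.1721 0.0717] L 0.11470171663521303 W 0.03418665484343404 yaw -0.016405393209281038
top [[ 0.6108 -0.062 ]
 [ 0.6181 -0.2759]
 [ 0.4998 -0.2806]
 [ 0.4917 -0.0657]] [ 0.5551 -0.171 ] len 0.21399009429434476 0.21506766955394635 w 0.11915725003997132 0.11843236598943219 yaw 0.03546065058343728 0.03606928468603687
side [[ 0.6123 -0.0671]
 [ 0.6159 -0.2776]
 [ 0.5003 -0.2805]
 [ 0.4923 -0.0705]] [ 0.5552 -0.1739] len 0.21054451992171702 0.21011729851817537 w 0.12004676840821726 0.11561132051309711 yaw 0.026751378717124276 0.027526361148008105
knob pin [[ 0.5589 -0.2481  0.0784  0.0004]]
pad [[ 0.6022 -0.1061]
 [ 0.604  -0.1648]
 [ 0.5069 -0.1682]
 [ 0.5039 -0.1102]]
jawtop edge/knob ends [[ 0.5746 -0.2585]
 [ 0.5388 -0.2306]]
```

```bash
python3 - <<'E'
from h import *
a=cv2.imread("pics/top0.png")[:,:,::-1]; b=cv2.imread("pics/side0.png")[:,:,::-1]
g=lambda im:(255*(im/255.)**.45).astype(np.uint8)
A=cv2.resize(g(a)[145:205,365:415],None,fx=9,fy=9,interpolation=cv2.INTER_NEAREST)
B=cv2.resize(g(b)[295:350,310:365],None,fx=9,fy=9,interpolation=cv2.INTER_NEAREST)
h=max(len(A),len(B)); C=np.zeros((h,A.shape[1]+B.shape[1]-200,3),np.uint8)
A=A[:,:];B=B[:,:]
C=np.zeros((h,A.shape[1]+B.shape[1],3),np.uint8);C[:len(A),:A.shape[1]]=A;C[:len(B),A.shape[1]:]=B
C=cv2.resize(C,None,fx=.83,fy=.83);print(C.shape)
cv2.imwrite("pics/knob.png",C[:,:,::-1])
crop("top","t_anv",290,350,150,205,10,g(a))
E
```

```text
(448, 784, 3)
```

View pics/knob.png

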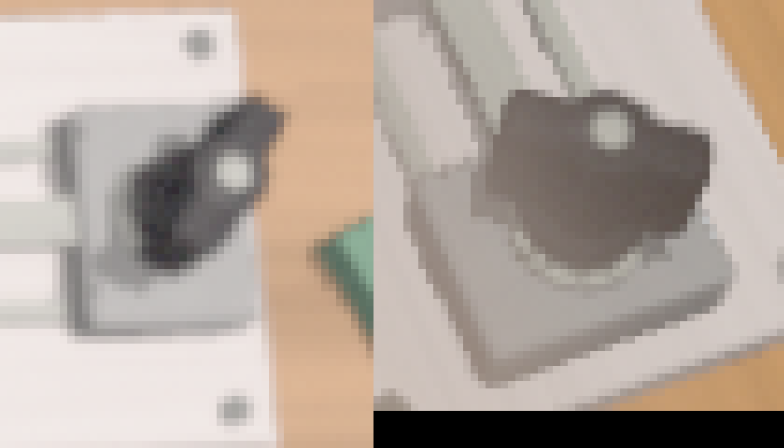

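View pics/t_anv.png

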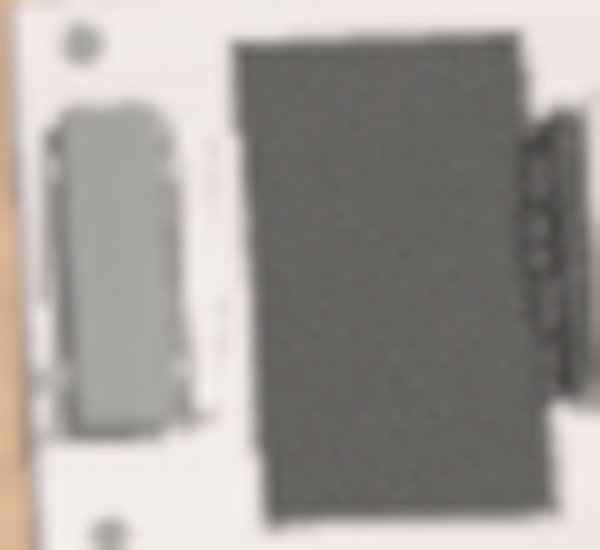

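```bash
python3 - <<'E'
from h import *
np.set_printoptions(precision=4,suppress=True)
k=9*.83
t=lambda p:np.array(p,float)/k+[365,145]-.5
s=lambda p:(np.array(p,float)-[373.5,0])/k+[310,295]-.5
for n,f,pts in(("top",t,[(236,172),(268,105),(200,242)]),("side",s,[(612,128),(508,105),(706,142)])):
    Y=onz(n,f(pts),.079)[:,:2]; d=Y[1:]-Y[0]; print(n,Y,np.linalg.norm(d,axis=1),np.arctan2(d[:,1],d[:,0]))
# anvil face / jaw: top edge of plate (white plate, top z .036); px in t_anv
f=lambda p:(np.array(p,float)+.5)/10-.5+[290,150]
O=np.array([.5547,-.138]);a=.033;ex=np.array([np.cos(a),np.sin(a)]);ey=np.array([-np.sin(a),np.cos(a)])
def j(n,p,z):
    d=onz(n,p,z)[:,:2]-O; return np.c_[d@ex,d@ey]
print("anvil face top",j("top",f([(208,140),(222,400)]),.036), "line to bed",j("top",f([(208,140),(222,400)]),.012))
print("jaw face top edge",j("top",f([(560,120),(578,400)]),.036),"pad front?",j("top",f([(520,130),(548,400)]),.036))
g=lambda p:(np.array(p,float)+.5)/4.2-.5+[255,225]
print("side anvil top front",j("side",g([(135,127),(258,95)]),.036),"post back", j("side",g([(115,90),(240,50)]),.037))
print("side jaw top front",j("side",g([(203,278),(335,237)]),.036),"backedge",j("side",g([(206,290),(338,250)]),.036))
print("mat",j("top",f([(232,43),(520,35),(558,510),(268,525)]),.0125))
print("mat side",j("side",g([(103,190),(305,131),(358,238),(150,303)]),.0125))
E
```

```text
top [[ 0.5587 -0.2482]
 [ 0.5756 -0.2572]
 [ 0.5411 -0.2382]] [0.0192 0.0202] [-0.49    2.6243]
side [[ 0.5583 -0.2485]
 [ 0.5395 -0.2373]
 [ 0.5758 -0.2573]] [0.0219 0.0196] [ 2.6041 -0.4624]
anvil face top [[ 0.0231  0.0401]
 [-0.0282  0.0405]] line to bed [[ 0.0287  0.0363]
 [-0.0243  0.0366]]
jaw face top edge [[ 0.0248 -0.0288]
 [-0.0306 -0.0282]] pad front? [[ 0.0231 -0.0209]
 [-0.0304 -0.0224]]
side anvil top front [[-0.0312  0.0401]
 [ 0.0271  0.0386]] post back [[-0.033   0.0606]
 [ 0.0288  0.0633]]
side jaw top front [[-0.0308 -0.0377]
 [ 0.0291 -0.0378]] backedge [[-0.0317 -0.0432]
 [ 0.0277 -0.0438]]
mat [[ 0.0485  0.0303]
 [ 0.0482 -0.028 ]
 [-0.0487 -0.0286]
 [-0.0497  0.0291]]
mat side [[-0.0497  0.0275]
 [ 0.0486  0.0275]
 [ 0.0476 -0.0305]
 [-0.0497 -0.0306]]
```

The knob axis is at (0.5585, -0.2483) with the bar yaw at about -0.48. The anvil face is at jig y≈+39 to 40 mm. The wagon is at (0.500, 0.178). Next I'll approach and pick it.

```bash
cat >> h.py <<'E'
def down(yaw): return (R.from_euler('z',yaw)*R.from_euler('x',np.pi)).as_quat()
JO=np.array([.5547,-.138]); JA=.033
def jw(x,y): 
    c,s=np.cos(JA),np.sin(JA); return JO+[c*x-s*y,s*x+c*y]
KN=np.array([.5585,-.2483]); KY=-.48
E
python3 - <<'E'
from h import *
np.set_printoptions(precision=3,suppress=True)
for yaw in (-.03,.033): print("van",yaw,planner.ik([.5,.178,.12],down(yaw)))
for k in range(-4,5):
    y=KY+k*np.pi/2*1.0
    q=planner.ik([*KN,.06],down(y)); print(k,y,None if q is None else q[-1])
command_gripper(1.0,30)
ctrl.goto([.5,.178,.13],down(-.03))
s=sense();print(s['clock'],s['ee_pos'],s['joint_positions'],s['ft_force'])
crop("top","t1",70,215,125,280,3.8); crop("side","s1",165,310,75,205,5)
E
```

```text
van -0.03 [ 0.229  0.51  -0.79   1.925  0.46   0.896 -2.394]
van 0.033 [ 0.222  0.507 -0.779  1.925  0.453  0.893 -2.325]
-4 -6.763185307179587 -1.7329881414774606
-3 -5.19238898038469 -0.37449839555083836
-2 -3.621592653589793 1.0928357879272326
-1 -2.0507963267948965 2.3606973336717747
0 -0.48 -1.7329881414774604
1 1.0907963267948966 -0.37449839555083836
2 2.661592653589793 1.0928357879272326
3 4.232388980384689 2.360697333671774
4 5.803185307179586 -1.732988141477461
3.3417 [0.5   0.177 0.13 ] [ 0.247  0.5   -0.81   1.918  0.453  0.916 -2.388] [0.232 0.664 0.643]
```

View pics/s1.png

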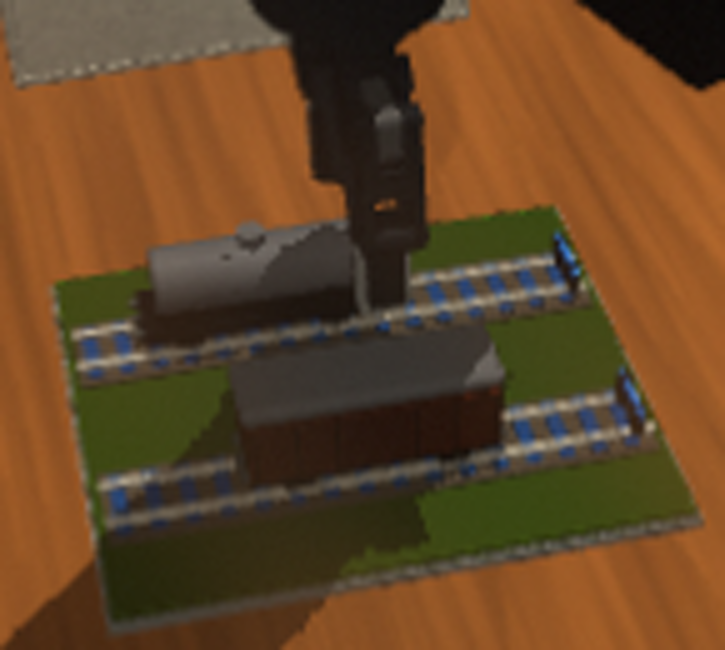

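```bash
python3 - <<'E'
from h import *
np.set_printoptions(precision=3,suppress=True)
print(ctrl.move_linear([.5,.178,.060],rate=.1,threshold=8))
print(ctrl.move_linear([.5,.178,.038],rate=.05,threshold=5))
s=sense();print(s['ee_pos'],s['ft_force'])
command_gripper(0.3,30)
s=sense();print(s['clock'],s['ee_pos'],s['ft_force'],s['grip_width'])
ctrl.move_linear([.5,.178,.060],rate=.04)
ctrl.move_linear([.5,.178,.14],rate=.12)
s=sense();print(s['clock'],s['ee_pos'],s['ft_force'],s['ft_torque'],s['grip_width'])
crop("side","s2",145,310,60,205,4.5); crop("top","t2",70,215,100,280,3.3)
E
```

```text
False
False
[0.5   0.178 0.038] [-0.167  0.363 -0.295]
5.3667 [0.5   0.178 0.038] [-1.844 -1.912  6.311] 0.46020889040055324
6.8833 [0.5   0.178 0.139] [ 0.584 -0.456 -2.595] [ 0.011  0.023 -0.057] 0.4638963662667904
```

View pics/s2.png

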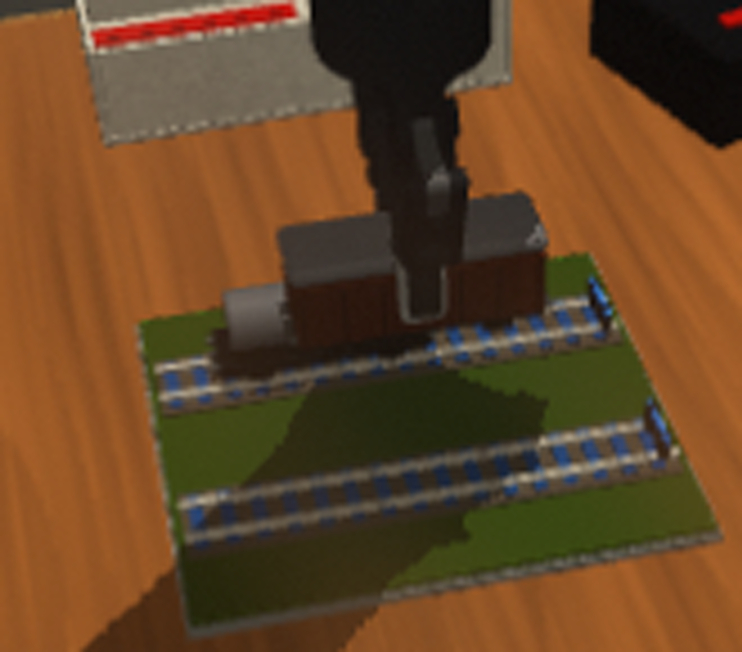

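View pics/t2.png

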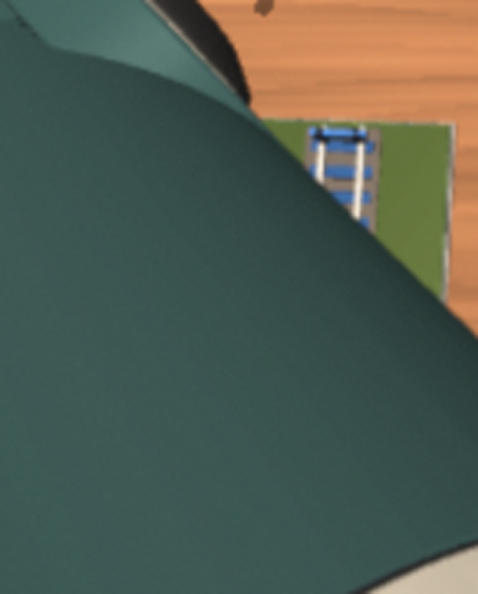

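```bash
python3 - <<'E'
from h import *
np.set_printoptions(precision=4,suppress=True)
f=lambda p:(np.array(p,float)+.5)/4.5-.5+[145,60]
def ony(p,y):
    o,d=ray("side",f(p));return o+d*((y-o[1])/d[:,1])[:,None]
print("tip outer/inner",ony([(422,321)],.152),ony([(422,321)],.157))
print("eave",ony([(290,281),(545,245)],.158),"sole",ony([(290,350),(545,313)],.158))
print("pad sides",ony([(401,300),(447,295)],.155))
print("roof back z at y=.198",ony([(282,230),(528,193)],.198))
E
```

```text
tip outer/inner [[0.4976 0.152  0.1373]] [[0.4987 0.157  0.1331]]
eave [[0.4401 0.158  0.168 ]
 [0.5577 0.158  0.1635]] sole [[0.4367 0.158  0.1294]
 [0.5584 0.158  0.124 ]]
pad sides [[0.4889 0.155  0.149 ]
 [0.5104 0.155  0.1472]]
roof back z at y=.198 [[0.4441 0.198  0.1668]
 [0.5615 0.198  0.1645]]
```

```bash
python3 - <<'E'
from h import *
np.set_printoptions(precision=3,suppress=True)
x,y=jw(0,.003)
ctrl.goto([x,y,.15],down(JA))
ctrl.move_linear([x,y,.065],rate=.1,threshold=10)
ctrl.hold(.3)
s=sense();print(s['clock'],s['ee_pos'],s['ft_force'],s['grip_width'],s['joint_positions'])
crop("side","s3",255,385,205,345,4.2); crop("top","t3",270,415,105,220,5)
E
```

```text
9.4917 [ 0.555 -0.135  0.065] [ 0.8    0.476 -2.453] 0.46507469980530886 [ 0.728  0.646 -0.713  1.855  0.553  0.849 -1.801]
```

View pics/s3.png

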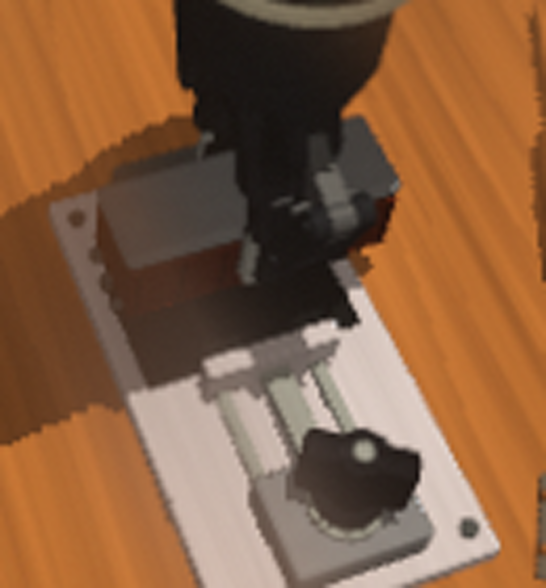

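View pics/t3.png

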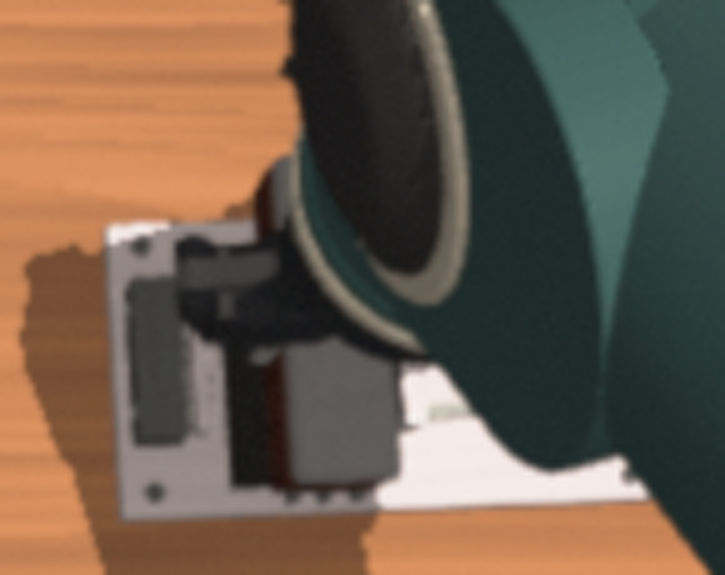

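The wagon hangs level above the mat, between the jaws and aligned with them. I'll lower it with a force stop.

```bash
python3 - <<'E'
from h import *
np.set_printoptions(precision=3,suppress=True)
x,y=jw(0,.003)
print(ctrl.move_linear([x,y,.046],rate=.04,threshold=4))
s=sense();print(s['ee_pos'],s['ft_force'])
print(ctrl.move_linear([x,y,.035],rate=.012,threshold=1.8))
s=sense();print(s['clock'],s['ee_pos'],s['ft_force'],s['ft_torque'],s['grip_width'])
crop("side","s4",255,385,205,345,4.2)
E
```

```text
False
[ 0.555 -0.135  0.046] [-0.279 -0.076 -3.549]
False
11.2833 [ 0.555 -0.135  0.035] [ 0.216  0.364 -2.909] [0.037 0.045 0.002] 0.4614890028150397
```

View pics/s4.png

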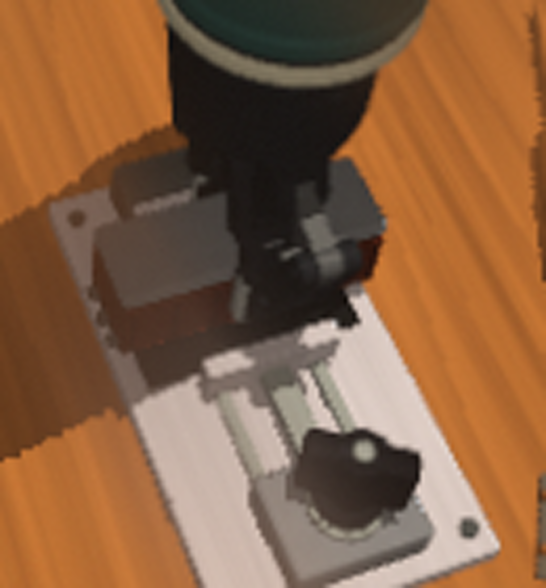

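```bash
python3 - <<'E'
from h import *
np.set_printoptions(precision=3,suppress=True)
x,y=jw(0,.003)
print(ctrl.move_linear([x,y,.026],rate=.012,threshold=1.8))
s=sense();print(s['clock'],s['ee_pos'],s['ft_force'],s['ft_torque'],s['grip_width'])
crop("side","s5",255,385,205,345,4.2)
E
```

```text
True
11.6167 [ 0.555 -0.135  0.034] [-0.217 -0.328  6.15 ] [-0.108  0.087 -0.03 ] 0.46161828677099465
```

View pics/s5.png

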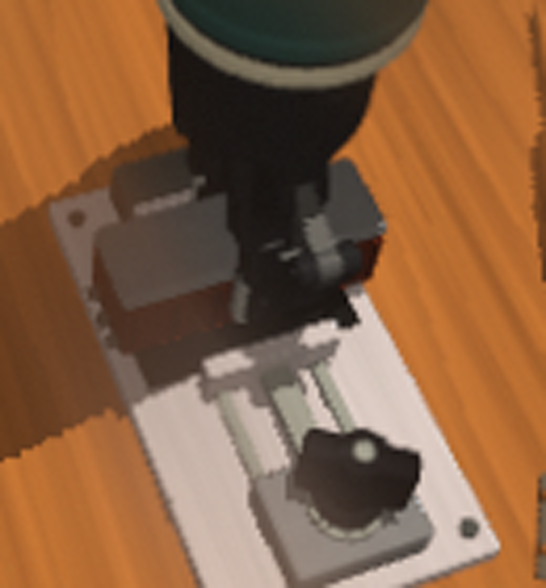

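```bash
python3 - <<'E'
from h import *
np.set_printoptions(precision=3,suppress=True)
x,y=jw(0,.003)
z=sense()['ee_pos'][2]
ctrl.move_linear([x,y,z+.0005],rate=.01)
s=sense();print(s['ee_pos'],s['ft_force'])
command_gripper(.56)
s=sense();print(s['clock'],s['ee_pos'],s['ft_force'],s['grip_width'])
ctrl.move_linear([x,y,.075],rate=.05)
ctrl.move_linear([x,y,.15],rate=.2)
ctrl.goto([*KN,.15],down(KY+np.pi))
s=sense();print(s['clock'],s['joint_positions'],s['ee_pos'],s['ft_force'],s['ft_torque'])
crop("side","s6",255,385,205,345,4.2); crop("top","t6",270,415,105,220,5)
E
```

```text
[ 0.554 -0.135  0.035] [-0.475  0.674 -3.507]
12.1917 [ 0.555 -0.135  0.035] [-0.046  0.844  0.566] 0.5635856827345612
16.0167 [ 1.111  0.745 -1.086  1.697  0.716  1.153  0.912] [ 0.558 -0.248  0.15 ] [0.395 0.244 1.117] [ 0.028 -0.043  0.015]
```

View pics/s6.png

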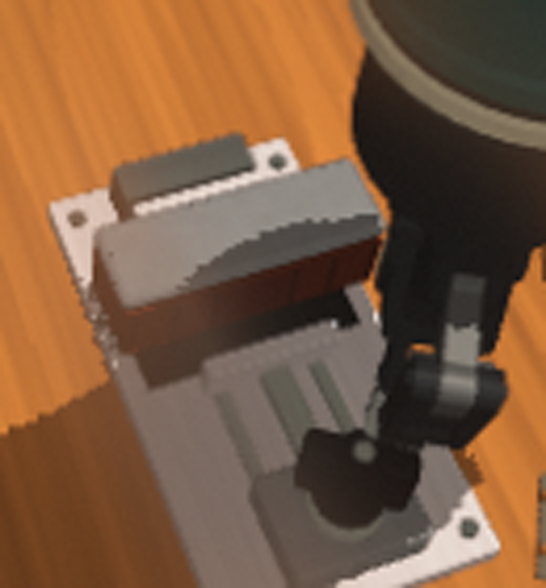

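View pics/t6.png

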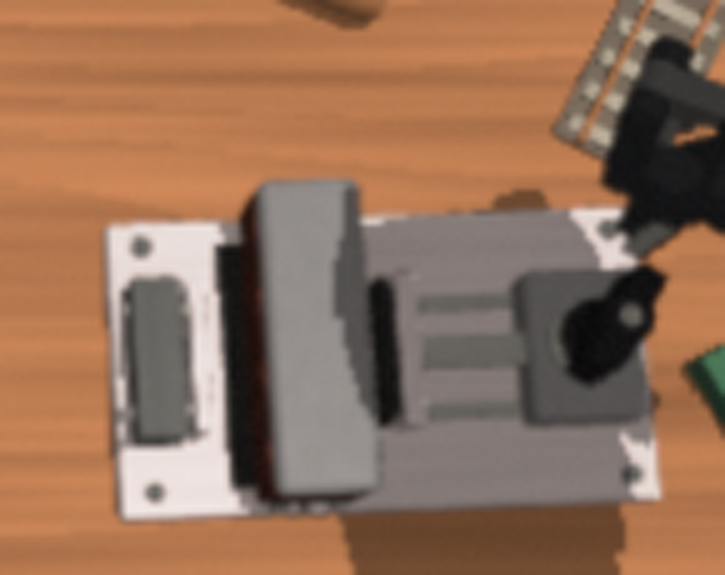

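```bash
python3 - <<'E'
from h import *
np.set_printoptions(precision=3,suppress=True)
q=down(KY+np.pi)
print(ctrl.move_linear([*KN,.051],rate=.08,threshold=5))
s=sense();print(s['ee_pos'],s['ft_force'])
command_gripper(0.0,50)
s=sense();print(s['clock'],s['ee_pos'],s['ft_force'],s['ft_torque'],s['grip_width'])
crop("side","s7",255,385,205,345,4.2)
j=s['joint_positions'].copy(); j0=j[6]
for i in range(1,4):
    j[6]=j0-.2*i; ctrl.movej(j); s=sense(); print(i,round(s['clock'],2),s['joint_positions'][6]-j0,s['ft_force'],s['ft_torque'],s['ee_pos'])
E
```

```text
False
[ 0.559 -0.248  0.051] [ 0.467  0.267 -0.145]
17.9083 [ 0.559 -0.247  0.051] [-0.865  5.217  5.966] [ 1.242  0.045 -0.036] 0.1380337257679407
1 18.27 -0.1958990183337429 [-0.367  2.532  1.31 ] [ 0.362  0.154 -0.097] [ 0.559 -0.247  0.052]
2 18.59 -0.39309892984158945 [-1.375  3.178  1.642] [ 0.533  0.237 -0.047] [ 0.559 -0.247  0.052]
3 18.91 -0.5920509276058278 [-2.085  2.885  2.623] [0.746 0.345 0.015] [ 0.559 -0.247  0.052]
```

View pics/s7.png

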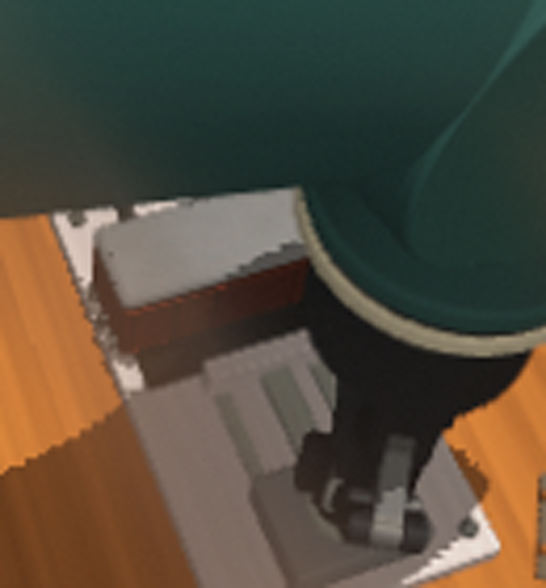

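```bash
python3 - <<'E'
from h import *
np.set_printoptions(precision=3,suppress=True)
s=sense(); j=s['joint_positions'].copy(); j0=j[6]
crop("side","s8",255,385,205,345,4.2)
for i in range(1,7):
    j[6]=j0-.2*i; ctrl.movej(j); s=sense(); print(i,round(s['clock'],2),s['joint_positions'][6],s['ft_force'],s['ft_torque'],s['ee_pos'],s['joint_torque'][6])
crop("side","s9",255,385,205,345,4.2)
E
```

```text
1 19.27 0.05188545068119057 [-1.665  4.192  1.791] [ 0.82   0.307 -0.062] [ 0.559 -0.247  0.052] -1.4465336501598358
2 19.58 -0.14728805976077622 [-1.348  4.075  1.666] [ 0.929  0.337 -0.118] [ 0.559 -0.247  0.052] -1.371421404182911
3 19.9 -0.34701949926073883 [-1.277  4.95   1.167] [ 1.033  0.283 -0.029] [ 0.559 -0.247  0.052] -1.3595889508724213
4 20.22 -0.5476274967543919 [-0.962  5.913  1.369] [ 1.11   0.262 -0.093] [ 0.559 -0.247  0.052] -1.0122992098331451
5 20.53 -0.7475640525937306 [0.022 5.082 0.956] [ 1.174  0.197 -0.024] [ 0.559 -0.247  0.052] -0.9042692743241787
6 20.85 -0.9475655955061794 [0.013 4.464 0.504] [ 1.188  0.067 -0.022] [ 0.559 -0.247  0.052] -0.904084425419569
```

View pics/s8.png

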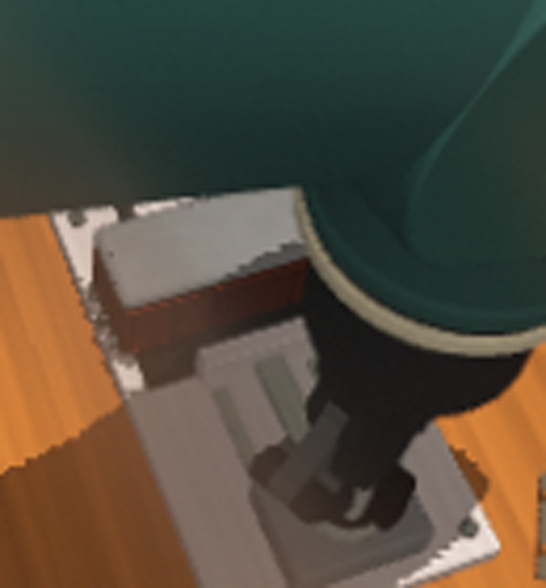

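View pics/s9.png

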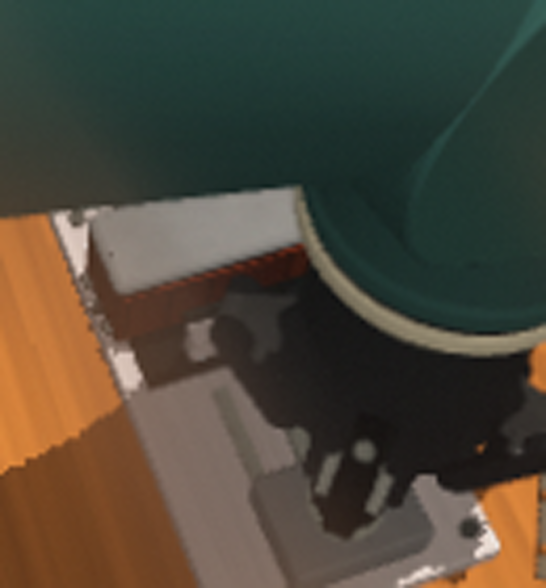

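```bash
python3 - <<'E'
from h import *
np.set_printoptions(precision=3,suppress=True)
s=sense(); j=s['joint_positions'].copy(); j0=j[6]
for i in range(1,12):
    j[6]=j0-.1*i; ctrl.movej(j); s=sense(); print(i,round(s['clock'],2),s['joint_positions'][6],s['ft_force'],s['ft_torque'],s['joint_torque'][6])
crop("side","s10",255,385,205,345,4.2)
E
```

```text
1 21.15 -1.0391800894111676 [-0.172  5.149  1.434] [ 1.026  0.32  -0.105] -1.0529547929763794
2 21.4 -1.1401157246512412 [0.534 4.089 0.67 ] [ 1.031  0.169 -0.013] -1.2044310942292213
3 21.65 -1.2405055904512572 [0.119 4.648 1.594] [ 1.04   0.132 -0.025] -1.2156471982598305
4 21.9 -1.3406129943704104 [0.201 5.28  0.86 ] [ 1.065  0.014 -0.047] -1.220383644104004
5 22.15 -1.4406524440904638 [0.994 4.198 0.099] [ 1.108 -0.098 -0.058] -1.2223389744758606
6 22.4 -1.5407411854398605 [2.005 4.123 0.542] [ 1.062 -0.189 -0.044] -1.223175823688507
7 22.65 -1.6407085357009255 [ 2.482  4.072 -0.076] [ 1.066 -0.329 -0.039] -1.2235084176063538
8 22.9 -1.7407208298345602 [ 2.446  4.155 -1.657] [ 1.021 -0.526 -0.052] -1.2236811965703964
9 23.15 -1.8415599585184212 [ 3.139  4.136 -0.626] [ 1.045 -0.579 -0.006] -0.8732363395392895
10 23.4 -1.9415630166902722 [ 3.67   3.485 -0.524] [ 1.026 -0.649 -0.062] -0.8707300946116447
11 23.65 -2.0415150763079826 [ 3.839  4.142 -0.754] [ 0.941 -0.657  0.062] -0.9559882432222366
```

View pics/s10.png

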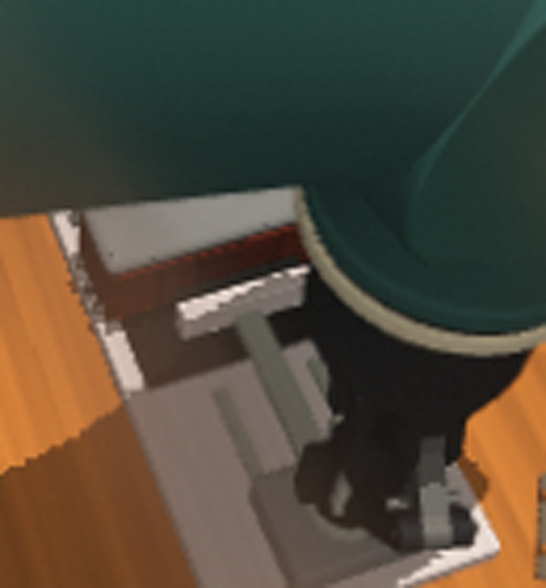

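```bash
python3 - <<'E'
from h import *
np.set_printoptions(precision=3,suppress=True)
command_gripper(.5)
s=sense(); p=s['ee_pos']; print(p,s['ft_force'],s['ft_torque'])
ctrl.move_linear([*KN,.100],rate=.1)
s=sense(); j=s['joint_positions'].copy(); j[6]+=np.pi; ctrl.movej(j)
s=sense(); print(s['clock'],s['joint_positions'],s['ee_pos'],s['ft_force'],s['ft_torque'])
crop("side","s11",255,385,205,345,4.2); crop("top","t11",270,415,105,220,5)
E
```

```text
[ 0.559 -0.247  0.051] [ 0.443 -0.248  0.646] [-0.032  0.037  0.027]
27.4917 [ 1.083  0.8   -1.036  1.729  0.774  1.079  1.135] [ 0.558 -0.249  0.1  ] [-0.32  -0.903  0.612] [-0.018  0.003 -0.022]
```

View pics/s11.png

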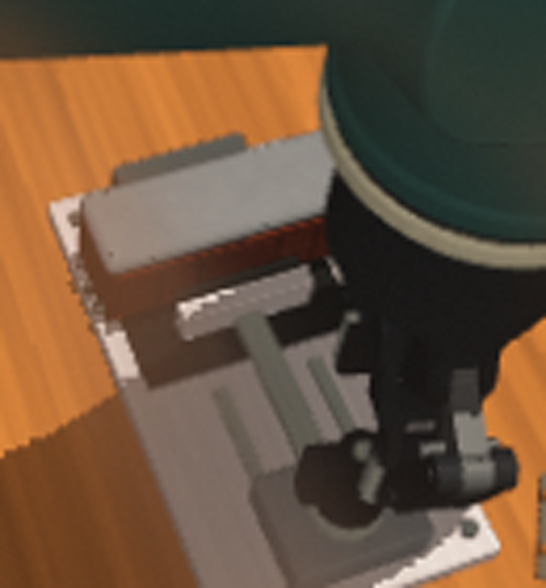

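View pics/t11.png

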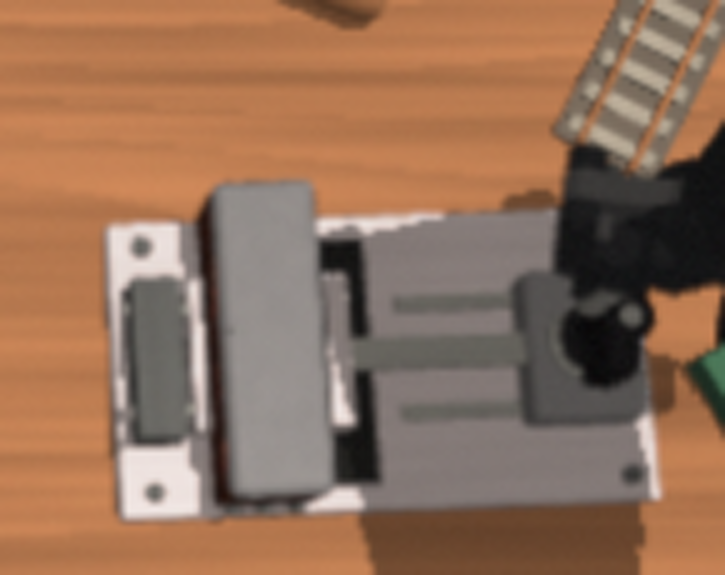

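```bash
cat >> h.py <<'E'
def step(j,d,n=1):
    j[6]-=d; ctrl.movej(j); T=[];F=[]
    for _ in range(n): 
        s=sense(); T.append(s['ft_torque']);F.append(s['ft_force'])
        if n>1: ctrl.hold(.02)
    print(round(s['clock'],2),"q7 %.3f"%s['joint_positions'][6],"Tz %.3f"%np.mean(T,0)[2],"F",np.round(np.mean(F,0),1),"jt %.3f"%s['joint_torque'][6],flush=True)
E
python3 - <<'E'
from h import *
np.set_printoptions(precision=3,suppress=True)
print(ctrl.move_linear([*KN,.051],rate=.08,threshold=5))
command_gripper(0.0,50)
s=sense();print(s['clock'],s['ee_pos'],s['ft_force'],s['ft_torque'],s['grip_width'])
j=s['joint_positions'].copy()
for i in range(8): step(j,.04,3)
E
```

```text
False
28.7333 [ 0.559 -0.247  0.052] [1.516 5.641 5.495] [ 1.19  -0.165  0.079] 0.14452093610870678
29.02 q7 1.058 Tz 0.047 F [ 0.1  1.8 -0.8] jt -0.349
29.32 q7 1.018 Tz 0.125 F [-0.5  2.8  0.5] jt -0.362
29.62 q7 0.978 Tz 0.134 F [-0.8  3.   1.3] jt -0.387
29.92 q7 0.938 Tz 0.149 F [-1.3  3.1  1.5] jt -0.408
30.22 q7 0.898 Tz 0.066 F [-1.3  3.8  2.8] jt -0.294
30.52 q7 0.858 Tz 0.046 F [-2.1  4.   3.5] jt -0.311
30.82 q7 0.818 Tz 0.129 F [-1.7  4.   3.4] jt -0.346
31.12 q7 0.778 Tz 0.129 F [-2.3  4.7  3.9] jt -0.378
```

```bash
python3 - <<'E'
from h import *
crop("side","s12",255,385,205,345,4.2); crop("top","t12",270,415,105,220,5)
E
```

```text
(no output)
```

View pics/s12.png

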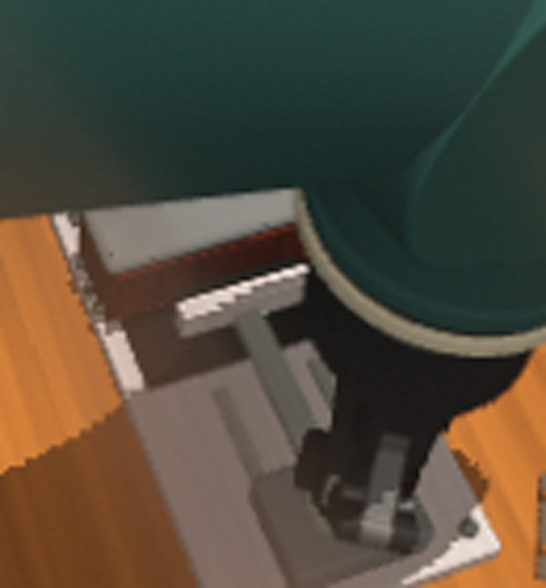

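View pics/t12.png

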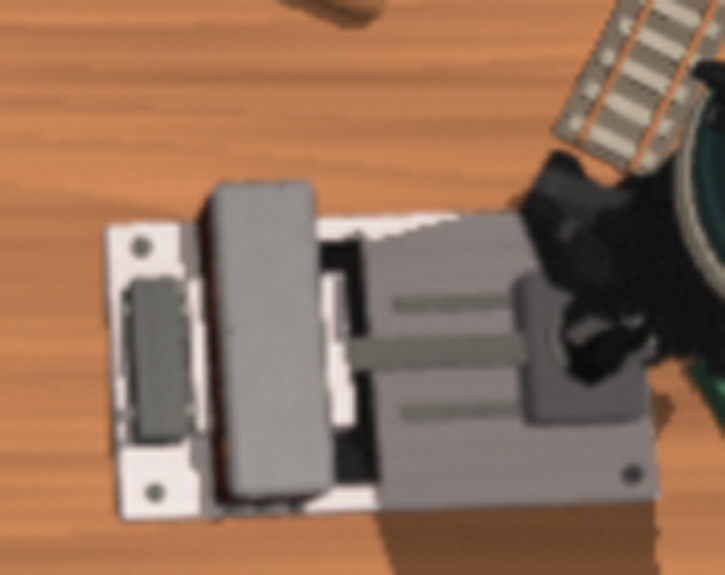

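```bash
python3 - <<'E'
from h import *
np.set_printoptions(precision=4,suppress=True)
ex=np.array([np.cos(JA),np.sin(JA)]);ey=np.array([-ex[1],ex[0]])
f=lambda p:(np.array(p,float)+.5)/4.2-.5+[255,205]
def j(n,p,z):
    d=onz(n,p,z)[:,:2]-JO; return np.c_[d@ex,d@ey]
print(j("side",f([(203,362),(178,305)]),.036))
a=cv2.imread("pics/s6.png");b=cv2.imread("pics/s12.png")
c=np.hstack([cv2.resize(x[y0:y0+110,x0:x0+160],None,fx=2.4,fy=2.4) for x,x0,y0 in((a,180,310),(b,160,255))])
cv2.imwrite("pics/cmp.png",np.clip(c*1.5,0,255).astype(np.uint8));
E
```

```text
[[-0.0308 -0.0377]
 [-0.0307 -0.0096]]
```

View pics/cmp.png

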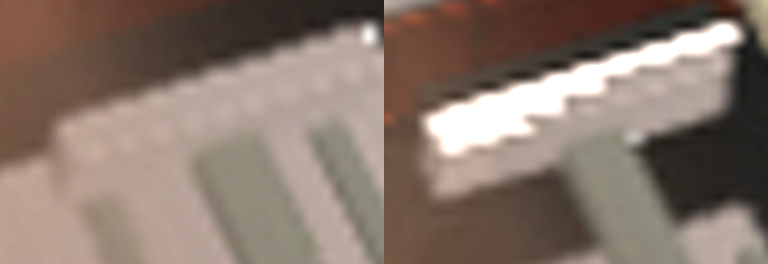

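The jaw hasn't moved since the regrasp, so the clutch is already tight. I'll measure the jaw travel more finely to fix the click count.

```bash
python3 - <<'E'
from h import *
np.set_printoptions(precision=4,suppress=True,linewidth=160)
ex=np.array([np.cos(JA),np.sin(JA)]);ey=np.array([-ex[1],ex[0]])
def W(x,y,z): return np.array([*(JO+ex*x+ey*y),z])
a=cv2.imread("pics/side0.png"); 
b=imaging.capture("side")[:,:,::-1]; cv2.imwrite("pics/side13.png",b)
# profile along jig y at x=-.02,-.012 at top plane z=.036, both images
ys=np.arange(-.060,.004,.002)
for x in(-.024,-.02,-.014):
  for n,im in(("0",a),("13",b)):
    uv=proj("side",np.array([W(x,y,.036) for y in ys])).astype(np.float32)
    v=cv2.remap(im,uv[None,:,0],uv[None,:,1],cv2.INTER_LINEAR)[0].mean(1)
    print(x,n,dict(zip((ys*1000).astype(int).tolist(),v.astype(int).tolist())))
E
```

```text
-0.024 0 {-60: 136, -57: 136, -55: 133, -53: 111, -51: 86, -49: 88, -47: 87, -45: 98, -43: 129, -41: 140, -39: 141, -37: 131, -35: 84, -33: 54, -31: 54, -29: 54, -27: 54, -25: 53, -23: 53, -21: 53, -19: 53, -17: 53, -15: 52, -13: 52, -11: 51, -9: 51, -7: 52, -5: 51, -3: 51, -1: 50, 0: 50, 2: 50}
-0.024 13 {-60: 107, -57: 107, -55: 106, -53: 107, -51: 107, -49: 107, -47: 109, -45: 108, -43: 102, -41: 73, -39: 51, -37: 51, -35: 51, -33: 51, -31: 51, -29: 51, -27: 50, -25: 51, -23: 97, -21: 111, -19: 113, -17: 112, -15: 181, -13: 196, -11: 197, -9: 200, -7: 124, -5: 54, -3: 53, -1: 52, 0: 52, 2: 51}
-0.02 0 {-60: 142, -57: 142, -55: 142, -53: 116, -51: 88, -49: 86, -47: 87, -45: 103, -43: 136, -41: 142, -39: 142, -37: 132, -35: 80, -33: 54, -31: 51, -29: 51, -27: 50, -25: 51, -23: 50, -21: 50, -19: 48, -17: 48, -15: 47, -13: 47, -11: 47, -9: 47, -7: 47, -5: 47, -3: 47, -1: 46, 0: 46, 2: 45}
-0.02 13 {-60: 110, -57: 109, -55: 111, -53: 110, -51: 109, -49: 110, -47: 109, -45: 109, -43: 102, -41: 70, -39: 48, -37: 47, -35: 47, -33: 47, -31: 46, -29: 47, -27: 47, -25: 55, -23: 89, -21: 106, -19: 108, -17: 118, -15: 170, -13: 199, -11: 200, -9: 197, -7: 145, -5: 49, -3: 50, -1: 47, 0: 48, 2: 49}
-0.014 0 {-60: 118, -57: 94, -55: 96, -53: 82, -51: 83, -49: 85, -47: 84, -45: 105, -43: 138, -41: 144, -39: 144, -37: 134, -35: 77, -33: 47, -31: 45, -29: 45, -27: 44, -25: 44, -23: 44, -21: 43, -19: 43, -17: 43, -15: 42, -13: 43, -11: 42, -9: 42, -7: 42, -5: 42, -3: 42, -1: 42, 0: 41, 2: 41}
-0.014 13 {-60: 111, -57: 109, -55: 109, -53: 107, -51: 108, -49: 107, -47: 108, -45: 110, -43: 103, -41: 69, -39: 45, -37: 41, -35: 43, -33: 40, -31: 43, -29: 42, -27: 42, -25: 55, -23: 88, -21: 107, -19: 108, -17: 120, -15: 144, -13: 159, -11: 203, -9: 198, -7: 133, -5: 43, -3: 45, -1: 42, 0: 42, 2: 42}
```

The refined travel is about 29 mm. With the torque log, that puts tightening at about 2.93 rad of turn and one click counted so far (slip ≈0.34). I need two more clicks, so I'll continue in fine steps.

```bash
python3 - <<'E'
from h import *
s=sense(); j=s['joint_positions'].copy(); j[6]=.778
for i in range(5): step(j,.025,4)
E
```

```text
31.58 q7 0.755 Tz 0.170 F [-2.9  4.1  4.2] jt -0.212
31.9 q7 0.730 Tz 0.158 F [-2.7  4.   4.4] jt -0.221
32.22 q7 0.705 Tz 0.143 F [-3.3  4.2  4.5] jt -0.217
32.53 q7 0.680 Tz 0.050 F [-2.3  4.6  4.8] jt -0.114
32.85 q7 0.655 Tz 0.045 F [-2.7  5.   4.5] jt -0.120
```

```bash
python3 - <<'E'
from h import *
s=sense(); j=s['joint_positions'].copy(); j[6]=.653
for i in range(5): step(j,.027,4)
E
```

```text
33.17 q7 0.627 Tz 0.091 F [-2.3  4.   3.9] jt -0.181
33.48 q7 0.600 Tz 0.137 F [-2.8  4.3  3.6] jt -0.181
33.8 q7 0.573 Tz 0.164 F [-2.9  4.6  3.6] jt -0.196
34.12 q7 0.546 Tz 0.145 F [-2.4  4.3  4.1] jt -0.215
34.43 q7 0.519 Tz 0.171 F [-2.7  4.7  4.3] jt -0.226
```

```bash
python3 - <<'E'
from h import *
s=sense(); j=s['joint_positions'].copy(); j[6]=.519
step(j,.02,4); step(j,.02,4)
E
```

```text
34.75 q7 0.500 Tz 0.184 F [-2.6  4.6  3.7] jt -0.204
35.07 q7 0.480 Tz 0.041 F [-2.8  4.5  3.6] jt -0.097
```

That was the third click, a torque drop at q7≈0.48. Now I'll let go, back off and look.

```bash
python3 - <<'E'
from h import *
command_gripper(.5)
p=sense()['ee_pos']
ctrl.move_linear([p[0],p[1],.15],rate=.1)
ctrl.move_linear([.50,-.40,.22],rate=.25)
s=sense();print(s['clock'],s['ee_pos'],s['ft_force'])
im=imaging.capture("side");cv2.imwrite("pics/sideF.png",im[:,:,::-1]);crop("side","s14",255,385,205,345,4.2,im)
im=imaging.capture("top");cv2.imwrite("pics/topF.png",im[:,:,::-1]);crop("top","t14",270,415,105,220,5,im)
E
```

```text
37.475 [ 0.50040189 -0.39837653  0.21941792] [ 0.40413207  0.66508942 -0.3091937 ]
```

View pics/s14.png

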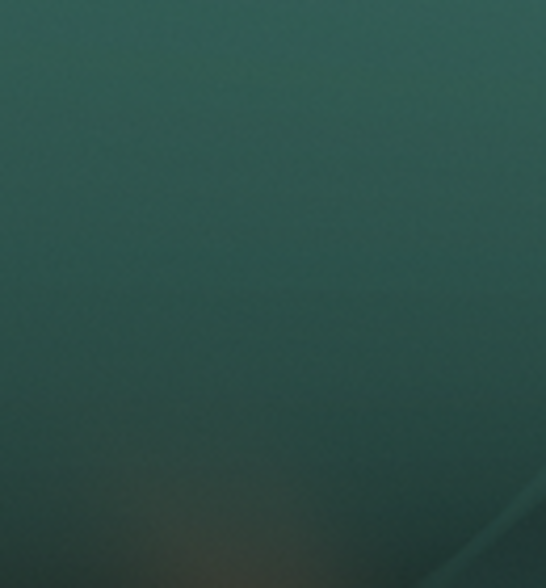

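View pics/t14.png

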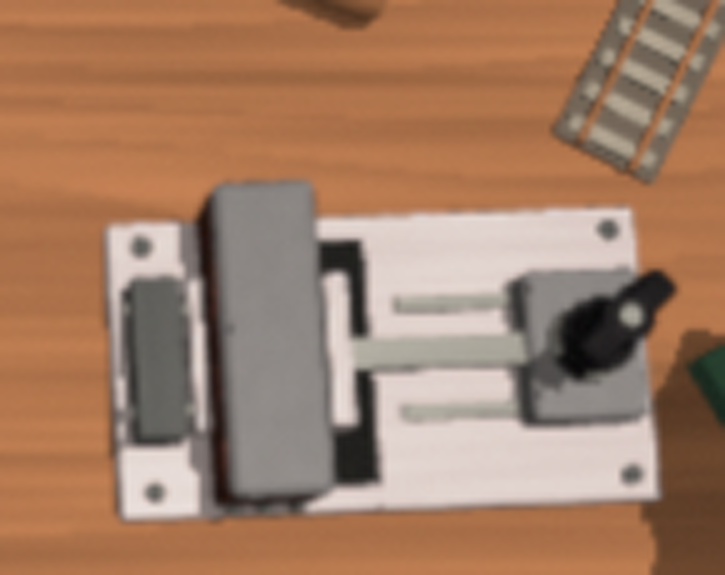

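View pics/topF.png

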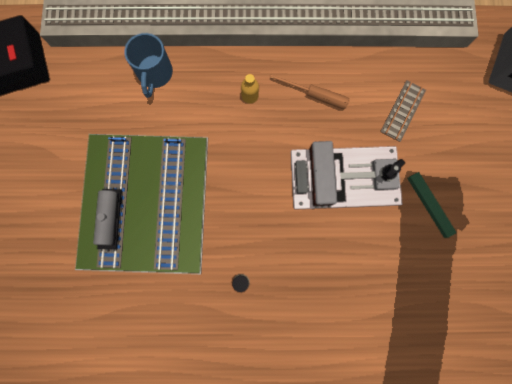

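```bash
python3 - <<'E'
from h import *
np.set_printoptions(precision=4,suppress=True,linewidth=160)
a=cv2.imread("pics/top0.png");b=cv2.imread("pics/topF.png")
g=lambda im:(255*(im/255.)**.45).astype(np.uint8)
c=np.hstack([cv2.resize(g(x)[150:190,370:415],None,fx=8.5,fy=8.5,interpolation=cv2.INTER_CUBIC) for x in(a,b)]);cv2.imwrite("pics/knob2.png",c);print(c.shape)
ex=np.array([np.cos(JA),np.sin(JA)]);ey=np.array([-ex[1],ex[0]])
f=lambda p:(np.array(p,float)+.5)/5-.5+[270,105]
Y=onz("top",f([(220,185),(313,183),(332,490),(228,497)]),.064)[:,:2]-JO
print(np.c_[Y@ex,Y@ey],(Y.mean(0))@ex,Y.mean(0)@ey)
d=Y[0]+Y[1]-Y[2]-Y[3];print("yaw rel jig",np.arctan2(d[1],d[0])-JA)
E
```

```text
(340, 764, 3)
[[ 0.0588  0.036 ]
 [ 0.0584  0.0007]
 [-0.0587  0.0017]
 [-0.06    0.0402]] -0.00036879165725600633 0.01964313889223989
yaw rel jig -0.021901465250963023
```

View pics/knob2.png

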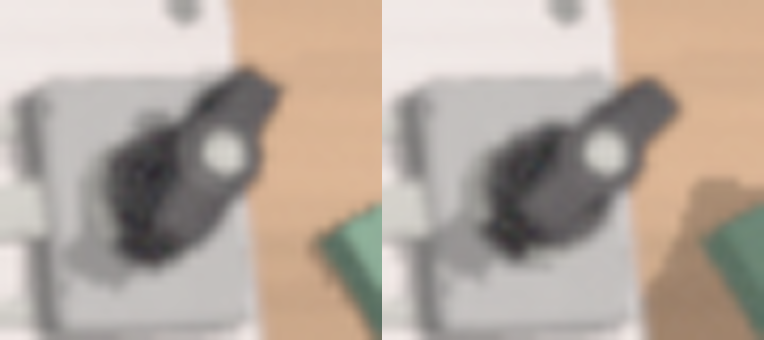

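```bash
python3 - <<'E'
from h import *
ctrl.movej([1.28,.417,-.01,1.614,.005,1.111,-.053])
s=sense();print(s['clock'],s['ee_pos'])
im=imaging.capture("side");cv2.imwrite("pics/sideG.png",im[:,:,::-1]);crop("side","s15",255,385,205,345,4.2,im)
E
```

```text
39.0667 [ 0.15541992 -0.60478492  0.23076012]
```

View pics/s15.png

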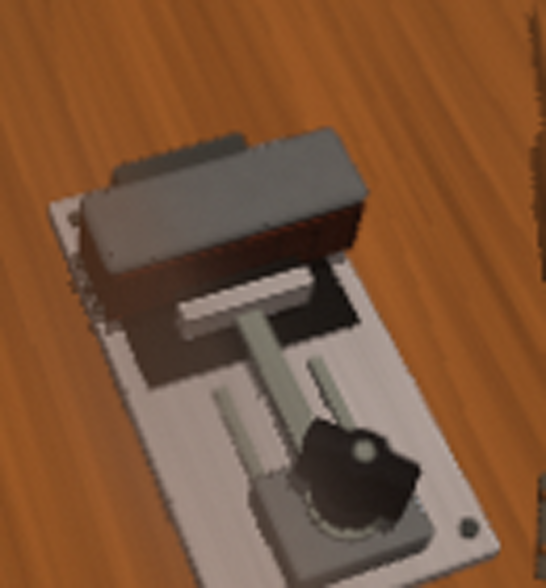

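```bash
python3 - <<'E'
from h import *
workorder.job_done(); print(sense()['clock'])
E
```

```text
the job is handed in; nothing more can be done
the job is handed in; nothing more can be done
```

The covered wagon is standing nipped in the cradle after three clicks, and I handed the job in at about 39 s of the 72 s allowed. The slip rests on indirect estimates, which partly disagree.

**What I did:**
- I lifted the wagon off its siding and lowered it onto the bed with a force stop. The press at touchdown was about 9 N.
- I turned the knob about 2.95 rad clockwise, re-gripped it half a turn back, and went on in small steps. The torque dropped sharply three times, 0.21 rad apart. Then I let go and moved the arm clear.

**Last checks:**
- **Wagon position:** it stands upright on the bed against the jaw. It is centred lengthwise within about 1 mm and about 0.02 rad off parallel to the jaws.
- **Tank wagon:** it looks unmoved in the top picture.

**Slip:**

| How estimated | Slip (rad) |
|---|---|
| Turn angle minus measured jaw travel (about 29 mm) | 0.64 |
| Knob's final angle in the pictures | 0.46, give or take 0.1 |

The allowed range is 0.36 to 0.9. Both estimates are inside it, but the error on the lower one just reaches the bottom limit.

**Wrong guess corrected on the way:** I first took the rail height about 6 mm too low, so the wagon was gripped lower than planned. That caused no trouble.

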